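# Set the tube chute's diverter to the open tray

## Task

Set the diverter lever of the sample-tube chute so that tubes will run out to the side where the open tray stands, not to the lidded box: lift the lever out of its middle notch, take it across to the notch at the open tray's end, let it down fully home in that notch and let go. Do not shift the tray or the lidded box.

Things in the scene. Friction and masses are not known exactly. Their poses are not given: they have to be found in the camera images.
- grip (a point): Centre of the black cylindrical hand grip (28 mm diameter, 44 mm tall) on top of the steel lever rod; 225 mm above the table at the start, the lever near upright in its middle notch. z runs up the rod, y along the slot to the left, x across the slot. Pinched across the slot, the grip can turn between the fingers as the lever leans.
- station: White chute housing, 200 x 340 mm, top at 115 mm; hopper on the far half to 155 mm. Origin: middle of its underside. x away from the robot, y along the slot to the left; yaw up to 17 degrees. Lever slot in the top, 35 mm nearer the robot than the middle, between two steel combs (teeth tops about 135 to 150 mm high) in which the lever's cross pin sits: it cannot swing until lifted.
- swing (a joint): Lean of the lever along the slot, rad: 0 upright (middle notch), +0.36 in the left end notch, -0.36 in the right; stops at 0.46. Pivot 20 mm above the table, 205 mm below the grip's centre. Light drag, about 1 N at the grip; stays where it is left.
- lift (a joint): How far the lever is drawn up along its rod, m: 0 fully down in a notch, 0.060 upper stop. The pin clears the teeth at 0.017; let down on a tooth it stays near 0.016. Weight and spring pull it down with 4 to 8 N. Moving the grip level is fine: the rod draws out as the lever leans (raised 30 mm upright, it reads about 0.04 above an end notch).
- notch_left (a point): Where the grip's centre stands when the lever is home in the left (+y) end notch: 72 mm along the slot from the middle and 13 mm lower. Fixed to the housing, with its axes. The notch leaves about 18 mm of play either way along the slot, at the grip.
- notch_right (a point): The same for the right (-y) end notch.
- tray_centre (a point): Centre, 22 mm above the table, of the open grey tray (160 x 130 x 45 mm, 4 mm walls, two clear tubes lying in it), under the outlet at one end of the housing, 265 mm from its middle. Which end changes.
- box_centre (a point): Centre, 25 mm above the table, of the lidded grey box (162 x 132 x 50 mm, flat closed lid, black clips) at the other end of the housing.
Mind the look-alikes: they are no part of the job. Leave any turquoise look-alike of the part that bears tray_centre alone.

How it is judged:
On the way:
1. the lever is lifted clear of the notch teeth (value of joint lift above 0.016 m), for 0.1 s.
At the end, for the whole second after the job is handed in: The lever is down (lift under 6 mm) in the end notch on the open tray's side, its grip within 30 mm of that notch's point, with the tray still at that end (within 250 mm of the notch's point) (value of joint lift below 0.006 m and ((distance between grip and notch_left below 0.03 m and horizontal distance between tray_centre and notch_left below 0.25 m) or (distance between grip and notch_right below 0.03 m and horizontal distance between tray_centre and notch_right below 0.25 m))); the robot touches nothing.
It fails at once if the open tray is shifted by more than 30 mm (distance of tray_centre from where it was at the start of the episode above 0.03 m).
It fails at once if the lidded box is shifted by more than 30 mm (distance of box_centre from where it was at the start of the episode above 0.03 m).
It also fails if it takes over 38 s, if anything falls off the work surface, if the arm or the gripper's body presses on something with over 40 N, if the wrist force passes 120 N, or if a joint passes its speed limit or range.

## Robot

A 6-joint arm with a two-finger parallel gripper is mounted at the origin on the work surface. World frame = base frame: x ahead of the robot, y to its left, z up, the work surface at z = 0. Lengths are in m, angles in rad, forces in N, time in s.
With the tool pointing down it reaches from about 0.25 to 0.725 m from the base axis. Payload 4 kg.
Tool frame: the origin (TCP) lies at the very end of the fingers, on their centre line; the grasp point (between the pads) lies bot.grasp_offset behind it (bot.grasp_offset is the distance from the TCP to the grasp point, in m); z points along the fingers, y is the direction in which the jaws open and shut (so a half turn about z gives the same grasp; the last joint's range is limited). The gripper opens to 85 mm and grips with 20 to 120 N. Pads are 22 mm wide; open, the fingers measure 114 mm over their backs; the gripper's body (76 mm by 85 mm) begins 54 mm behind the grasp point. The pads swing forward as they close: fully open they stand 13 mm farther back than shut.
Start: joints at [-1.305, 0.241, 0.005, 1.335, 0, 1.571], TCP at [0.131, -0.482, 0.231] pointing down, gripper open.
Joint ranges: [-2.72, 2.72], [-1.05, 1.87], [-1.09, 1.28], [-1.99, 2.15], [-1.42, 1.44], [-3.14, 3.14]. Speed limits (rad/s): [2.79, 2.79, 3.14, 3.14, 3.14, 3.14].

## Interface

Orientations are given as a unit quaternion [x, y, z, w].
In Python, from workcell import bot gives the robot as it stands. The module is installed in compiled form; this text tells all that it offers.
- The arm moves only by the shell command python3 -m jog 'ROWS' [OPENING]. ROWS is JSON, a list that holds one entry, the list of rows, each a list of 6 numbers: the shift along the tool's x, y, z in m, then the turn, a rotation vector about the tool's x, y, z in degrees. In form: [[[dx, dy, dz, wx, wy, wz], ...]]. A call has 1 to 12 rows; each row shifts and turns the pose as measured when the row begins, along the tool's axes as they then stand; what a row does not reach is not made up. A row lasts 1/8 s, in which the tool goes at most 62.5 mm and 10.7 degrees, less where a joint would pass 70% of its speed; a pose out of reach is approached as far as the arm can. A call is refused whole if a number of a shift passes 0.0625 or a number of a turn 10.7, either way. A call with a gripper value outside its range is refused whole. OPENING is the finger opening in m, from 0 to 0.0854, set as the call begins (- or left out, the last holds). The fingers move at their own pace and stop on an object; the grip force is fixed at half the most. Time passes only in rows, so rows that do not move let the fingers close. It gives the time, the measured TCP pose, the force and the opening at its end, in the units of the state.
- bot.get_obs(): the state, without advancing time (a new reading comes with each control period).
- bot.camera(name): name is "scene" or "top"; returns a dict with "pixels" (480x640x3 uint8, red, green, blue), "fx", "fy", "cx", "cy" (pixels), "rvec" (rotation vector, rad) and "tvec" (3), from world to camera coordinates, as OpenCV has them. Camera axes: x right, y down, z forward; pixel columns grow to the right and rows downward; lengths in m; the calibration is good to about 2 mm. A picture is of the moment at which its call begins. There is no depth.
- bot.job_done(): hands the job in, once; it reports no verdict.
The state is a dict: "clock": time; "joint_pos": joint angles; "joint_vel": joint speeds; "tau": joint torques, N m; "eef_pos": TCP position; "tool_rot": TCP orientation; "ft_force": force on the tool from outside, world axes, zero at the start; "ft_torque": the same for the moment, N m; "grip_width": finger opening in m.
Only numpy, scipy, OpenCV 4.12 (cv2) and the standard library are available. Lean on these libraries where they do the work, as an engineer would, in place of code of your own. Each camera call takes 0.05 s, during which the arm holds its last target. There are 200 camera calls.

## Working session

There is one attempt and no reset: what is moved stays moved. The work goes in short steps, Python scripts to look and compute and a shell command to move; the robot and the scene stay as the last step left them, time stands still between calls to the robot, and variables do not carry over. Pictures are saved under pics/ and viewed, on a budget of 10 in all, crops included, one or two more only if the job needs it, and the job is handed in when it is done.

```bash
mkdir -p pics; cat > h.py <<'E'
import numpy as np, cv2
from workcell import bot
from scipy.spatial.transform import Rotation as R
def shot(n,f):
    c=bot.camera(n); cv2.imwrite('pics/'+f,c['pixels'][:,:,::-1]); np.savez('pics/'+f[:-4],**c); return c
def ray(c,u,v):
    Rm=R.from_rotvec(np.ravel(c['rvec'])).as_matrix(); t=np.ravel(c['tvec'])
    d=Rm.T@np.array([(u-c['cx'])/c['fx'],(v-c['cy'])/c['fy'],1]); return -Rm.T@t,d
def onz(c,u,v,z):
    o,d=ray(c,u,v); return o+d*(z-o[2])/d[2]
def proj(c,P):
    K=np.array([[c['fx'],0,c['cx']],[0,c['fy'],c['cy']],[0,0,1.]])
    return cv2.projectPoints(np.float64(P).reshape(-1,3),np.float64(c['rvec']),np.float64(c['tvec']),K,None)[0].reshape(-1,2)
E
python3 - <<'E'
from h import *
a=shot('top','t1.png');b=shot('scene','s1.png')
for c in(a,b):print(ray(c,320,240),c['fx'])
o=bot.get_obs();print(o,bot.grasp_offset,R.from_quat(o['tool_rot']).as_matrix().round(3))
E
```

```text
(array([0.34886918, 0.05241819, 1.18056219]), array([ 0.08556142, -0.03623255, -0.99570958])) 479.81896043592013
(array([0.88594919, 0.58299828, 0.88717707]), array([-0.41945373, -0.53550018, -0.73335151])) 530.4973391209477
{'clock': 0.1, 'joint_pos': array([-1.30498333e+00,  2.41327638e-01,  3.86831914e-03,  1.33524578e+00,
       -1.26532745e-06,  1.57080616e+00]), 'joint_vel': array([ 0.00031381, -0.00114525,  0.00391699, -0.00011074, -0.00041915,
       -0.00091322]), 'tau': array([ 2.09937394e-05, -3.73137939e+01,  2.53009719e+01,  1.08641689e-02,
       -5.12856991e-05, -2.53074609e-05]), 'eef_pos': array([ 0.13119427, -0.48188049,  0.23051058]), 'tool_rot': array([ 9.91181125e-01,  1.32510628e-01, -1.27102707e-04, -9.45884529e-04]), 'ft_force': array([ 0.35945032, -1.39206292,  0.06190635]), 'ft_torque': array([ 0.02434967, -0.01178546, -0.01205204]), 'grip_width': 0.08537540031915315} 0.0187 [[ 0.965  0.263 -0.001]
 [ 0.263 -0.965  0.002]
 [-0.    -0.002 -1.   ]]
```

View pics/t1.png

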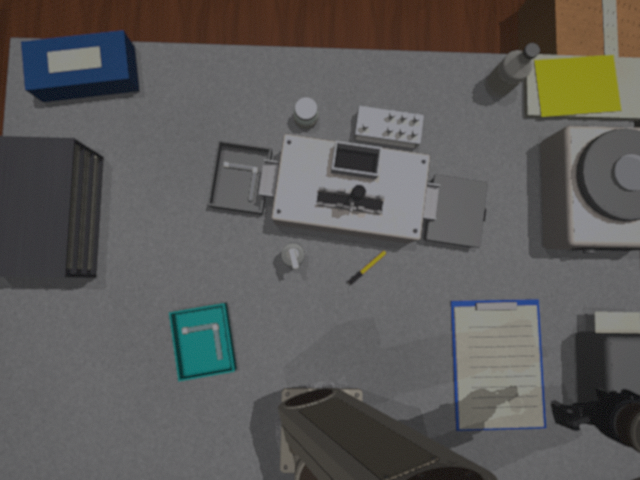

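View pics/s1.png

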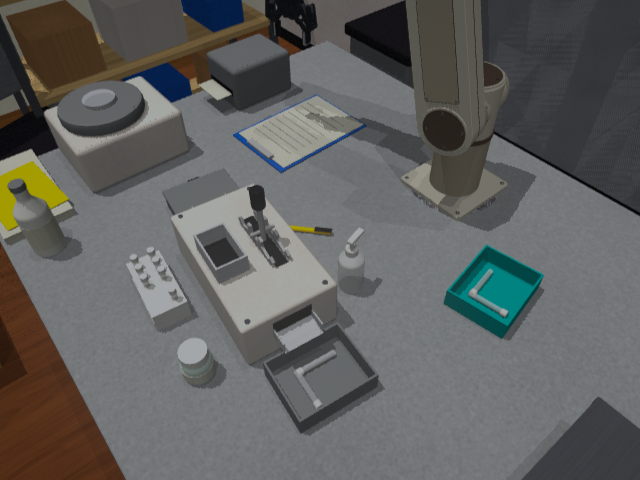

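The top view shows the open grey tray at (240,178), which is the left (+y) end, and the lidded box at (457,210), the right end. The grip is at about (358,192) in the top view and (258,198) in the scene view. The turquoise tray is the decoy.

```bash
python3 - <<'E'
from h import *
a=dict(np.load('pics/t1.npz'));b=dict(np.load('pics/s1.npz'))
# corners of housing top from the picture by line/threshold
g=cv2.cvtColor(a['pixels'],cv2.COLOR_RGB2GRAY)
m=np.uint8(g>140)*255; m[:, :265]=0; m[:,437:]=0; m[:130]=0; m[245:]=0
m=cv2.morphologyEx(m,cv2.MORPH_OPEN,np.ones((3,3)))
cs=max(cv2.findContours(m,cv2.RETR_EXTERNAL,cv2.CHAIN_APPROX_NONE)[0],key=cv2.contourArea)
print(cv2.approxPolyDP(cs,5,True).reshape(-1,2).tolist())
P=[onz(a,u,v,.115) for u,v in cv2.boxPoints(cv2.minAreaRect(cs))];print(np.round(P,3))
for c,(x0,x1,y0,y1) in((a,(345,372,180,205)),(b,(245,270,180,215))):
    k=cv2.cvtColor(c['pixels'],cv2.COLOR_RGB2GRAY)[y0:y1,x0:x1]<50
    n,l,s,ce=cv2.connectedComponentsWithStats(np.uint8(k)); print(s[1:].tolist(),(ce[1:]+[x0,y0]).round(1).tolist())
print('grip top guess',onz(a,358,190,.245),'scene centre',onz(b,258,198,.225))
print('tray',onz(a,240,178,.02),'box',onz(a,457,210,.05))
E
```

```text
[[286, 136], [293, 141], [284, 144], [275, 204], [282, 212], [274, 217], [418, 237], [411, 229], [420, 226], [426, 165], [419, 160], [427, 156], [381, 149], [380, 176], [364, 185], [368, 193], [385, 196], [383, 214], [334, 219], [330, 210], [313, 207], [315, 190], [349, 189], [357, 181], [324, 176], [332, 142]]
[[ 0.49   0.119  0.115]
 [ 0.679  0.098  0.115]
 [ 0.64  -0.235  0.115]
 [ 0.45  -0.208  0.115]]
[[0, 6, 27, 19, 305]] [[357.7, 196.8]]
[[4, 6, 16, 25, 323]] [[256.8, 197.5]]
grip top guess [ 0.53022171 -0.05543015  0.245     ] scene centre [ 0.52882832 -0.05582326  0.225     ]
tray [0.59687447 0.20825118 0.02      ] box [ 0.52478679 -0.31725228  0.05      ]
```

```bash
python3 - <<'E'
from h import *
i=cv2.imread('pics/t1.png')[120:255,200:500];j=cv2.imread('pics/s1.png')[160:280,190:310]
cv2.imwrite('pics/c1.png',np.vstack([cv2.resize(i,(600,270),interpolation=2),cv2.resize(j,(600,330)[0:2] if 0 else (330,330),interpolation=2) if 0 else cv2.copyMakeBorder(cv2.resize(j,(330,330),interpolation=2),0,0,0,270,0)]))
E
```

```text
(no output)
```

View pics/c1.png

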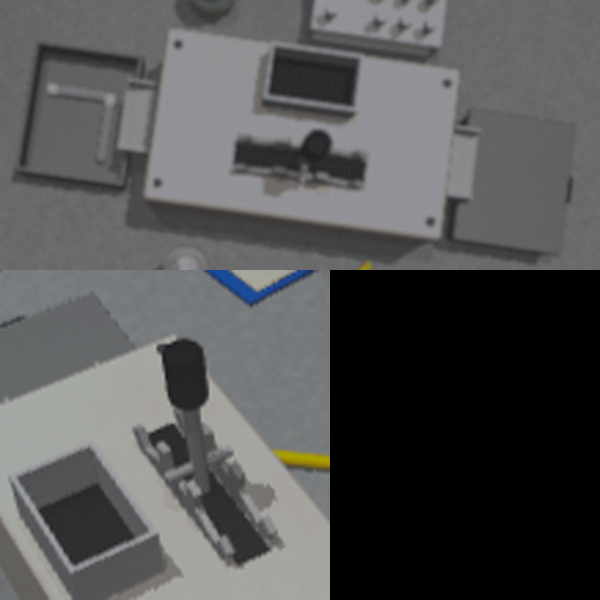

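```bash
python3 -m jog '[[[0,0,-0.02,0,0,-9.6],[0,0,-0.02,0,0,-9.6],[0,0,-0.02,0,0,-9.6],[0,0,-0.01,0,0,-9.6],[0,0,0,0,0,-9.6],[0,0,0,0,0,-9.6],[0,0,0,0,0,-9.6],[0,0,0,0,0,0]]]' 0.0854; python3 -m jog '[[[0.045,0.033,0,0,0,0],[0.045,0.033,0,0,0,0],[0.045,0.033,0,0,0,0],[0.045,0.033,0,0,0,0],[0.045,0.033,0,0,0,0],[0.045,0.033,0,0,0,0],[0.045,0.033,0,0,0,0],[0.045,0.033,0,0,0,0],[0.045,0.033,0,0,0,0],[0,0,0,0,0,0]]]'
cat > w.py <<'E'
from h import *
import sys
o=bot.get_obs(); Rt=R.from_quat(o['tool_rot']); M=Rt.as_matrix()
y=np.radians(-7.2); T=np.column_stack([[-np.sin(y),np.cos(y),0],[np.cos(y),np.sin(y),0],[0,0,-1]])
p=np.array(eval(sys.argv[1]))
print('t',o['clock'],'pos',o['eef_pos'].round(4),'shift(tool)',(M.T@(p-o['eef_pos'])).round(4),'turn(tool,deg)',np.degrees(R.from_matrix(M.T@T).as_rotvec()).round(2),'F',o['ft_force'].round(1),'w',round(o['grip_width'],4))
E
python3 w.py '[.53,-.056,.30]'
```

```text
clock: 1.1
eef_pos: [0.1306, -0.4796, 0.2983]
tool_rot: [0.74, 0.673, 0.003, -0.006]
ft_force: [-0.1, -1.2, 0.7]
grip_width: 0.0851
clock: 2.35
eef_pos: [0.4798, -0.0988, 0.2985]
tool_rot: [0.752, 0.659, 0.003, -0.007]
ft_force: [-0.0, 0.1, 0.3]
grip_width: 0.0854
t 2.35 pos [ 0.4798 -0.0988  0.2985] shift(tool) [ 0.049   0.0442 -0.0011] turn(tool,deg) [-0.35 -0.74 -0.31] F [-0.   0.1  0.3] w 0.0854
```

```bash
python3 -m jog '[[[0.025,0.022,0,-0.3,-0.7,-0.3],[0.024,0.022,0,0,0,0],[0,0,0,0,0,0]]]'; python3 w.py '[.53,-.056,.206]'; python3 - <<'E'
from h import *
a=shot('top','t2.png');b=shot('scene','s2.png')
cv2.imwrite('pics/c2.png',np.hstack([cv2.resize(c['pixels'][y:y+130,x:x+130,::-1],(400,400),interpolation=2) for c,x,y in((a,290,120),(b,195,110))]))
E
```

```text
clock: 2.72
eef_pos: [0.5293, -0.0563, 0.2978]
tool_rot: [0.753, 0.658, -0.002, -0.001]
ft_force: [0.2, 0.4, 0.6]
grip_width: 0.0854
t 2.725 pos [ 0.5293 -0.0563  0.2978] shift(tool) [0.0005 0.001  0.0918] turn(tool,deg) [-0.22  0.08 -0.47] F [0.2 0.4 0.6] w 0.0854
```

View pics/c2.png

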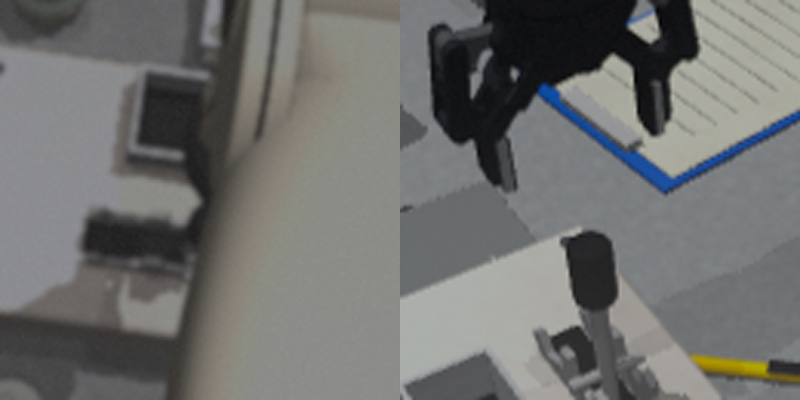

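The scene view shows the jaws open across the slot. Their tips are at crop (505,185) and (655,130), centred above the grip top at (588,240). I'll go down and close.

```bash
python3 -m jog '[[[0,0,0.03,0,0,0],[0,0.001,0.03,0,0,0],[0,0,0.03,0,0,0],[0,0,0.002,0,0,0],[0,0,0,0,0,0]]]'; python3 w.py '[.53,-.056,.206]'; python3 -m jog '[[[0,0,0,0,0,0],[0,0,0,0,0,0],[0,0,0,0,0,0],[0,0,0,0,0,0],[0,0,0,0,0,0],[0,0,0,0,0,0],[0,0,0,0,0,0],[0,0,0,0,0,0]]]' 0.02;python3 w.py '[.53,-.056,.206]'
```

```text
clock: 3.45
eef_pos: [0.5254, -0.0636, 0.2072]
tool_rot: [0.757, 0.653, -0.001, 0.001]
ft_force: [0.6, -0.4, 0.4]
grip_width: 0.0852
t 3.45 pos [ 0.5254 -0.0636  0.2072] shift(tool) [0.0082 0.0034 0.0012] turn(tool,deg) [-0.05  0.18 -1.26] F [ 0.6 -0.4  0.4] w 0.0852
clock: 4.45
eef_pos: [0.5277, -0.0643, 0.2111]
tool_rot: [0.758, 0.653, 0.001, 0.004]
ft_force: [-0.4, -0.9, 0.3]
grip_width: 0.0268
t 4.45 pos [ 0.5277 -0.0643  0.2111] shift(tool) [0.0086 0.001  0.0051] turn(tool,deg) [ 0.37  0.2  -1.3 ] F [-0.4 -0.9  0.3] w 0.0268
```

The tool drifted about 8 mm along the slot on the way down, so I'll reopen, recentre and regrip.

```bash
python3 -m jog '[[[0,0,0,0,0,0],[0,0,0,0,0,0],[0.004,0.001,0.002,0,0,-0.6],[0.005,0.001,0.003,0,0,-0.6]]]' 0.06; python3 w.py '[.53,-.056,.206]'; python3 -m jog '[[[0.001,0,0,0,0,0],[0,0,0,0,0,0],[0,0,0,0,0,0],[0,0,0,0,0,0],[0,0,0,0,0,0],[0,0,0,0,0,0]]]' 0.02;python3 w.py '[.53,-.056,.206]'
```

```text
clock: 4.95
eef_pos: [0.5307, -0.0553, 0.2058]
tool_rot: [0.75, 0.661, 0.001, 0.003]
ft_force: [0.3, 0.1, 0.2]
grip_width: 0.0597
t 4.95 pos [ 0.5307 -0.0553  0.2058] shift(tool) [-0.0008 -0.0006 -0.0002] turn(tool,deg) [ 0.33  0.18 -0.05] F [0.3 0.1 0.2] w 0.0597
clock: 5.7
eef_pos: [0.5307, -0.0537, 0.2055]
tool_rot: [0.75, 0.661, 0.001, 0.003]
ft_force: [0.1, -0.4, 1.6]
grip_width: 0.0267
t 5.7 pos [ 0.5307 -0.0537  0.2055] shift(tool) [-0.0024 -0.0004 -0.0004] turn(tool,deg) [0.29 0.18 0.  ] F [ 0.1 -0.4  1.6] w 0.0267
```

```bash
python3 -m jog '[[[0,0,-0.01,0,0,0],[0,0,-0.01,0,0,0],[0,0,-0.01,0,0,0],[0,0,-0.002,0,0,0],[0,0,0,0,0,0]]]'; python3 w.py '[.53,-.056,.206]'; python3 - <<'E'
from h import *
shot('top','t3.png');b=shot('scene','s3.png')
cv2.imwrite('pics/c3.png',cv2.resize(b['pixels'][110:260,170:320,::-1],(500,500),interpolation=2))
E
```

```text
clock: 6.32
eef_pos: [0.5305, -0.0541, 0.2375]
tool_rot: [0.75, 0.661, -0.001, 0.002]
ft_force: [2.2, -0.8, -6.5]
grip_width: 0.0268
t 6.325 pos [ 0.5305 -0.0541  0.2375] shift(tool) [-0.0018 -0.0003  0.0315] turn(tool,deg) [ 0.15  0.24 -0.02] F [ 2.2 -0.8 -6.5] w 0.0268
```

View pics/c3.png

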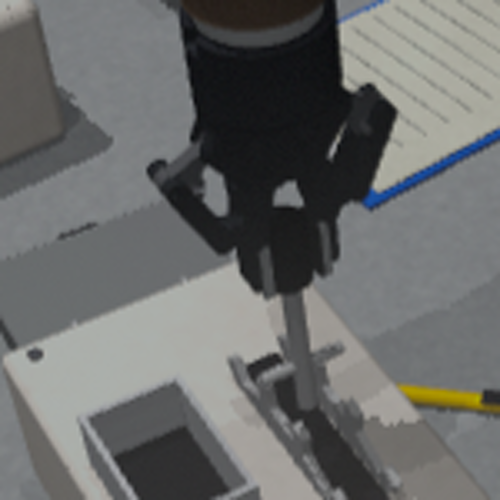

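It's lifted: -6.5 N on the wrist and the pin is above the teeth at crop (300,360). Now across to the left.

```bash
python3 -m jog '[[[0.012,0,0,0,0,0],[0.014,0,0,0,0,0],[0.014,0,0,0,0,0],[0.014,0,0,0,0,0],[0.014,0,0,0,0,0],[0.008,0,0,0,0,0],[0,0,0,0,0,0]]]'; python3 w.py '[.54,.0185,.236]'
```

```text
clock: 7.3
eef_pos: [0.5397, 0.0251, 0.2357]
tool_rot: [0.75, 0.661, -0.004, 0.004]
ft_force: [1.4, -3.3, -6.3]
grip_width: 0.027
t 7.3 pos [0.5397 0.0251 0.2357] shift(tool) [-0.0065  0.0011 -0.0002] turn(tool,deg) [0.03 0.63 0.02] F [ 1.4 -3.3 -6.3] w 0.027
```

```bash
python3 -m jog '[[[-0.003,0.001,0.008,0,0,0],[-0.002,0,0.01,0,0,0],[0,0,0.01,0,0,0],[0,0,0,0,0,0]]]'; python3 w.py '[.54,.0175,.192]'
```

```text
clock: 7.8
eef_pos: [0.5393, 0.0181, 0.2054]
tool_rot: [0.751, 0.661, -0.005, 0.003]
ft_force: [0.4, -3.2, -5.2]
grip_width: 0.0266
t 7.8 pos [0.5393 0.0181 0.2054] shift(tool) [-0.0004  0.0008  0.0134] turn(tool,deg) [-0.05  0.65 -0.09] F [ 0.4 -3.2 -5.2] w 0.0266
```

```bash
python3 -m jog '[[[0,0,0.007,0,0,0],[0,0,0.006,0,0,0],[0,0,0.001,0,0,0],[0,0,0,0,0,0]]]'; python3 w.py '[.54,.0175,.192]'
```

```text
clock: 8.3
eef_pos: [0.5405, 0.0198, 0.1939]
tool_rot: [0.75, 0.661, -0.001, 0.003]
ft_force: [-0.7, -3.3, -2.6]
grip_width: 0.0268
t 8.3 pos [0.5405 0.0198 0.1939] shift(tool) [-0.0023 -0.0002  0.0019] turn(tool,deg) [ 0.22  0.35 -0.06] F [-0.7 -3.3 -2.6] w 0.0268
```

```bash
python3 -m jog '[[[0,0,0.002,0,0,0],[0,0,0,0,0,0]]]'; python3 -m jog '[[[0,0,0,0,0,0],[0,0,0,0,0,0],[0,0,0,0,0,0],[0,0,0,0,0,0],[0,0,-0.02,0,0,0],[0,0,-0.03,0,0,0],[0,0,-0.03,0,0,0],[0,0,-0.04,0,0,0],[0,0,-0.04,0,0,0],[0,0,0,0,0,0],[0,0,0,0,0,0]]]' 0.07; python3 - <<'E'
from h import *
a=shot('top','t4.png');b=shot('scene','s4.png')
cv2.imwrite('pics/c4.png',np.hstack([cv2.resize(c['pixels'][y:y+200,x:x+200,::-1],(400,400),interpolation=2) for c,x,y in((a,200,90),(b,170,140))]))
th=.36;y=np.radians(-7.2)
n=np.array([.530,-.0555,0])+.072*np.array([-np.sin(y),np.cos(y),0]);n[2]=.212
print('notch',n,'px top,scene',proj(a,n),(proj(a,n)-[200,90])*2,proj(b,n),(proj(b,n)-[170,140])*2)
E
```

```text
clock: 8.55
eef_pos: [0.5407, 0.0205, 0.1937]
tool_rot: [0.75, 0.661, 0.0, 0.004]
ft_force: [-1.1, -2.4, -2.4]
grip_width: 0.0263
clock: 9.93
eef_pos: [0.5404, 0.0231, 0.3569]
tool_rot: [0.75, 0.661, 0.002, 0.001]
ft_force: [0.1, -0.3, -1.3]
grip_width: 0.0701
notch [0.53902399 0.01593226 0.212     ] px top,scene [[321.44312259 188.00503298]] [[242.88624518 196.01006596]] [[276.71807172 226.85876839]] [[213.43614343 173.71753678]]
```

View pics/c4.png

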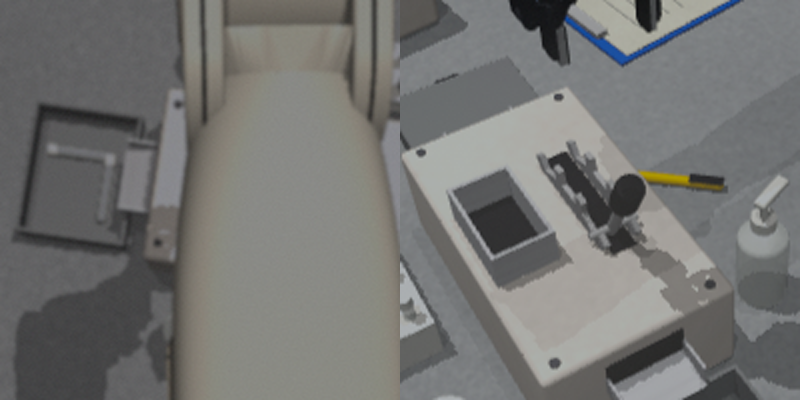

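```bash
python3 - <<'E'
from h import *
from scipy.optimize import least_squares
y=np.radians(-7.2);ys=np.array([-np.sin(y),np.cos(y),0])
piv=np.array([.530,-.0555,.02])
G=lambda s,l:piv+(.205+l)*(np.sin(s)*ys+np.cos(s)*np.array([0,0,1]))
for f,box in(('s1',(245,180,270,215)),('s4',(272,222,296,252))):
    b=dict(np.load(f'pics/{f}.npz'));x0,y0,x1,y1=box
    k=np.uint8(cv2.cvtColor(b['pixels'],cv2.COLOR_RGB2GRAY)[y0:y1,x0:x1]<55)
    n,l,s,ce=cv2.connectedComponentsWithStats(k);i=1+s[1:,4].argmax();c=(s[i,:2]+s[i,2:4]/2)+[x0,y0]-.5
    print(f,s[i],ce[i]+[x0,y0],c)
    r=least_squares(lambda q:(proj(b,G(*q))[0]-c),[.2,0]);print('swing,lift',r.x,G(*r.x))
b=dict(np.load('pics/s4.npz'))
for s in(.27,.36,.46):
  for l in(0,.016):print(s,l,proj(b,G(s,l)),np.linalg.norm(G(s,l)-G(.36,0)))
cv2.imwrite('pics/c5.png',cv2.resize(b['pixels'][200:275,235:310,::-1],(600,600),interpolation=2))
E
```

```text
s1 [  4   5  16  26 330] [256.84545455 197.42727273] [256.5 197.5]
swing,lift [-0.02295804 -0.00139363] [ 0.52941419 -0.06013714  0.22355272]
s4 [  0   5  20  25 291] [282.02061856 238.06872852] [281.5 239. ]
swing,lift [ 0.46438579 -0.0103632 ] [0.54092564 0.03098533 0.19402414]
0.27 0 [[271.88060541 218.85525604]] 0.01844377375544068
0.27 0.016 [[272.32818299 214.1069954 ]] 0.02495441567705403
0.36 0 [[276.7817947  226.98741299]] 0.0
0.36 0.016 [[277.69542915 222.97172026]] 0.015999999999999973
0.46 0 [[282.18412568 236.61751068]] 0.020491459400978133
0.46 0.016 [[283.61676299 233.49149593]] 0.0266209050213941
```

View pics/c5.png

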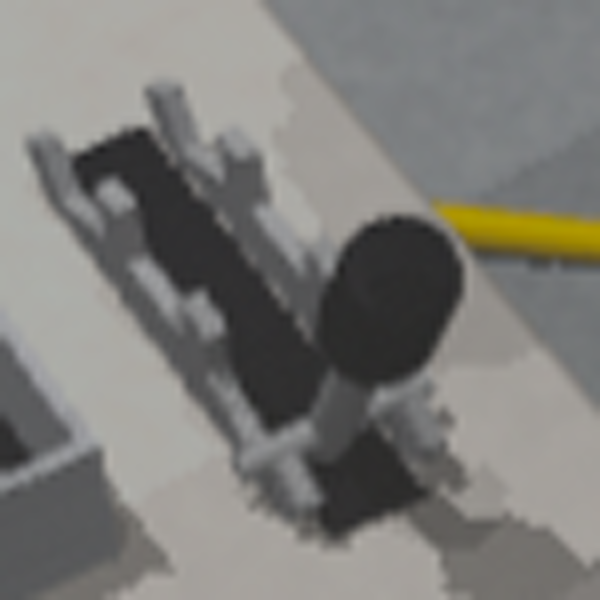

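The scene view shows the lever in the left notch, with its pin down at crop (255,455)–(400,395). It leans right to the outer side: swing about 0.46, grip about 20 mm from the notch point. That's inside the limit but close, so I'll regrip and centre it.

```bash
python3 w.py '[.541,.032,.19]'; python3 -m jog '[[[0.004,0,0.045,0,0,0],[0.004,0,0.045,0,0,0],[0,0,0.025,0,0,0],[0,0,0,0,0,0]]]' 0.075; python3 w.py '[.541,.032,.192]'
```

```text
t 10.025 pos [0.5402 0.0231 0.3567] shift(tool) [ 0.0087 -0.001   0.1667] turn(tool,deg) [ 0.22 -0.09  0.02] F [0.7 1.1 0.3] w 0.0701
clock: 10.52
eef_pos: [0.5391, 0.0312, 0.2341]
tool_rot: [0.75, 0.661, -0.001, -0.001]
ft_force: [-0.5, 0.2, -0.8]
grip_width: 0.075
t 10.525 pos [0.5391 0.0312 0.2341] shift(tool) [0.001  0.0019 0.0421] turn(tool,deg) [-0.17 -0.03  0.02] F [-0.5  0.2 -0.8] w 0.075
```

```bash
python3 -m jog '[[[0,0.001,0.02,0,0,0],[0,0.001,0.02,0,0,0],[0,0,0.002,0,0,0]]]'; python3 w.py '[.541,.032,.192]'; python3 -m jog '[[[0,0,0,0,0,0],[0,0,0,0,0,0],[0,0,0,0,0,0],[0,0,0,0,0,0],[0,0,0,0,0,0],[0,0,0,0,0,0],[0,0,0,0,0,0]]]' 0.02; python3 w.py '[.539,.016,.197]'
```

```text
clock: 10.9
eef_pos: [0.5419, 0.031, 0.1932]
tool_rot: [0.75, 0.661, 0.0, -0.001]
ft_force: [-0.8, -0.7, -0.1]
grip_width: 0.0747
t 10.9 pos [0.5419 0.031  0.1932] shift(tool) [ 0.0009 -0.001   0.0012] turn(tool,deg) [-0.06 -0.06  0.01] F [-0.8 -0.7 -0.1] w 0.0747
clock: 11.78
eef_pos: [0.5428, 0.0311, 0.1965]
tool_rot: [0.75, 0.661, 0.001, 0.0]
ft_force: [-0.5, -0.1, -1.4]
grip_width: 0.0255
t 11.775 pos [0.5428 0.0311 0.1965] shift(tool) [-0.0155 -0.0018 -0.0006] turn(tool,deg) [ 0.13 -0.1   0.01] F [-0.5 -0.1 -1.4] w 0.0255
```

```bash
python3 -m jog '[[[-0.005,-0.001,-0.003,0,0,0],[-0.005,0,-0.003,0,0,0],[-0.005,0,-0.002,0,0,0],[0,0,0,0,0,0]]]'; python3 w.py '[.539,.016,.204]'; python3 -m jog '[[[0,0,0.001,0,0,0],[0,0,0,0,0,0]]]';python3 w.py '[.539,.016,.204]'
```

```text
clock: 12.28
eef_pos: [0.5396, 0.0161, 0.203]
tool_rot: [0.75, 0.662, 0.001, -0.001]
ft_force: [1.3, 0.2, -5.1]
grip_width: 0.0255
t 12.275 pos [0.5396 0.0161 0.203 ] shift(tool) [-0.0002 -0.0006 -0.001 ] turn(tool,deg) [ 0.01 -0.22  0.06] F [ 1.3  0.2 -5.1] w 0.0255
clock: 12.52
eef_pos: [0.54, 0.0164, 0.2028]
tool_rot: [0.75, 0.662, 0.002, -0.001]
ft_force: [0.6, 0.2, -4.4]
grip_width: 0.0254
t 12.525 pos [0.54   0.0164 0.2028] shift(tool) [-0.0005 -0.001  -0.0012] turn(tool,deg) [ 0.08 -0.27  0.09] F [ 0.6  0.2 -4.4] w 0.0254
```

```bash
for i in 1 ; do python3 -m jog '[[[0,0,0.003,0,0,0],[0,0,0.003,0,0,0],[0,0,0,0,0,0]]]'; python3 w.py '[.539,.016,.204]'; python3 -m jog '[[[0,0,0.003,0,0,0],[0,0,0.002,0,0,0],[0,0,0,0,0,0]]]'; python3 w.py '[.539,.016,.204]'; done
```

```text
clock: 12.9
eef_pos: [0.5409, 0.0193, 0.2016]
tool_rot: [0.749, 0.662, 0.006, -0.001]
ft_force: [-1.3, -0.5, -4.5]
grip_width: 0.0258
t 12.9 pos [0.5409 0.0193 0.2016] shift(tool) [-0.0034 -0.0015 -0.0025] turn(tool,deg) [ 0.38 -0.62  0.18] F [-1.3 -0.5 -4.5] w 0.0258
clock: 13.28
eef_pos: [0.5412, 0.0216, 0.2005]
tool_rot: [0.749, 0.663, 0.009, -0.001]
ft_force: [-2.5, 0.0, -1.4]
grip_width: 0.0252
t 13.275 pos [0.5412 0.0216 0.2005] shift(tool) [-0.0057 -0.0015 -0.0036] turn(tool,deg) [ 0.58 -0.9   0.23] F [-2.5  0.  -1.4] w 0.0252
```

```bash
python3 -m jog '[[[-0.006,0,-0.001,0,0,0],[-0.003,0,-0.001,0,0,0],[0,0,0,0,0,0]]]'; python3 w.py '[.539,.016,.204]'; python3 -m jog '[[[0,0,0,0,0,0],[0,0,0,0,0,0],[0,0,0,0,0,0],[0,0,0,0,0,0],[0,0,-0.02,0,0,0],[0,0,-0.03,0,0,0],[0,0,-0.04,0,0,0],[0,0,-0.04,0,0,0],[0,0,-0.02,0,0,0],[0,0,0,0,0,0],[0,0,0,0,0,0]]]' 0.075; python3 - <<'E'
from h import *
b=shot('scene','s6.png')
cv2.imwrite('pics/c6.png',cv2.resize(b['pixels'][200:275,235:310,::-1],(600,600),interpolation=2))
E
```

```text
clock: 13.65
eef_pos: [0.5402, 0.0144, 0.2033]
tool_rot: [0.748, 0.663, 0.011, -0.003]
ft_force: [-1.4, 3.8, 1.5]
grip_width: 0.0257
t 13.65 pos [0.5402 0.0144 0.2033] shift(tool) [ 0.0015 -0.0013 -0.0007] turn(tool,deg) [ 0.6  -1.22  0.29] F [-1.4  3.8  1.5] w 0.0257
clock: 15.02
eef_pos: [0.5392, 0.0085, 0.355]
tool_rot: [0.749, 0.662, 0.009, 0.0]
ft_force: [0.2, -0.0, -0.3]
grip_width: 0.0747
```

View pics/c6.png

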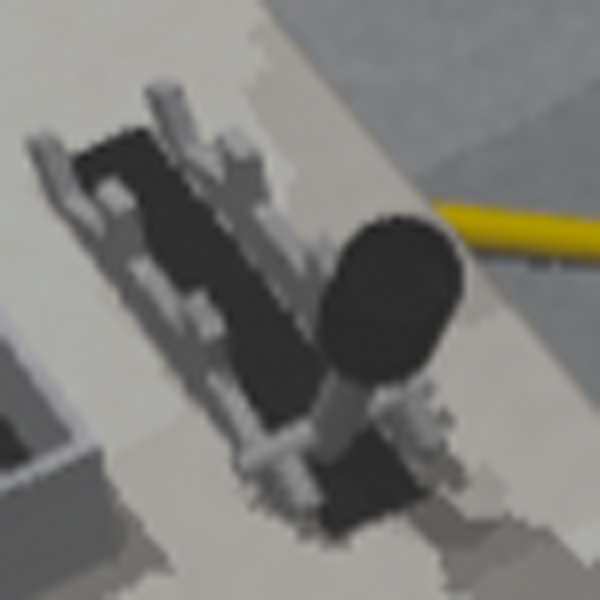

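```bash
python3 - <<'E'
from h import *
y=np.radians(-7.2);ys=np.array([-np.sin(y),np.cos(y),0])
piv=np.array([.530,-.0565,.02]);b=dict(np.load('pics/s6.npz'))
G=lambda s,r:piv+r*(np.sin(s)*ys+np.cos(s)*np.array([0,0,1]))
for r in(.11,.12,.13):print(r,proj(b,G(0,r)))
for s in(.36,.41,.45,.46):
  for l in(0,.008,.016):print(s,l,'grip',proj(b,G(s,.205+l)).round(1),'pin',[proj(b,G(s,r+l)).round(1).tolist() for r in(.11,.12,.13)])
E
```

```text
0.11 [[262.03533615 233.54570698]]
0.12 [[261.56290965 230.03198557]]
0.13 [[261.08391641 226.46942333]]
0.36 0 grip [[276.5 226.7]] pin [[[271.6, 248.3]], [[272.1, 246.2]], [[272.5, 244.0]]]
0.36 0.008 grip [[276.9 224.7]] pin [[[272.0, 246.6]], [[272.4, 244.4]], [[272.9, 242.3]]]
0.36 0.016 grip [[277.4 222.7]] pin [[[272.3, 244.9]], [[272.8, 242.7]], [[273.3, 240.5]]]
0.41 0 grip [[279.2 231.4]] pin [[[272.9, 250.6]], [[273.5, 248.8]], [[274.1, 246.9]]]
0.41 0.008 grip [[279.7 229.6]] pin [[[273.4, 249.1]], [[274.0, 247.2]], [[274.6, 245.3]]]
0.41 0.016 grip [[280.3 227.8]] pin [[[273.9, 247.6]], [[274.5, 245.7]], [[275.1, 243.7]]]
0.45 0 grip [[281.3 235.3]] pin [[[274.0, 252.6]], [[274.7, 250.9]], [[275.4, 249.2]]]
0.45 0.008 grip [[282.  233.7]] pin [[[274.5, 251.2]], [[275.3, 249.5]], [[276.0, 247.8]]]
0.45 0.016 grip [[282.7 232.1]] pin [[[275.1, 249.9]], [[275.8, 248.1]], [[276.6, 246.4]]]
0.46 0 grip [[281.9 236.3]] pin [[[274.2, 253.1]], [[275.0, 251.4]], [[275.7, 249.8]]]
0.46 0.008 grip [[282.6 234.7]] pin [[[274.8, 251.8]], [[275.6, 250.1]], [[276.3, 248.4]]]
0.46 0.016 grip [[283.3 233.2]] pin [[[275.4, 250.4]], [[276.2, 248.8]], [[277.0, 247.0]]]
```

```bash
python3 - <<'E'
from h import *
o=bot.get_obs();print(o['clock'],o['eef_pos'],o['ft_force'].round(1));bot.job_done()
E
```

```text
15.075 [0.53913585 0.00845126 0.35498917] [0.2 1.  0.9]
the job is handed in; nothing more can be done
```

The lever is down in the left (+y) end notch, on the open tray's side, and I handed the job in at about 15 s. I gripped it across the slot, raised it about 32 mm, took it across, let it down, let go and backed off straight up.

**Last checks**
- **Lift:** in the last scene picture the grip and the cross pin both fit a lift of about 0. A pin resting on a tooth would show about 4 pixels higher.
- **Lean:** the lever did not stay centred in the notch. It leans to the outer side at about 0.45–0.46 rad, with the grip about 20 mm from the notch point (limit 30 mm).
- **Centring attempt:** I regripped it and moved it back to the notch centre, but after release it was at the outer side again. I left it there because the 0.46 stop keeps it within about 21 mm.
- **Tray and box:** nothing I did went near either. The tray looked unmoved in the top view after the first placing; I did not measure either one again at the end.
- **Robot:** clear of everything, with the TCP at 0.355 m and only about 1 N, or noise, on the wrist.

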